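# Set the depth stop of the tube stand and lock it

## Robot

A 7-joint arm with a two-finger parallel gripper is mounted at the origin on the work surface. World frame = base frame: x ahead of the robot, y to its left, z up, the work surface at z = 0. Lengths are in m, angles in rad, forces in N, time in s.
With the tool pointing down it reaches from about 0.4 to 0.85 m from the base axis. Payload 10.4 kg.
Tool frame: the origin (TCP) lies on the centre line of the jaws, within the pads' length; the fingertips stand 22 mm ahead of it and the grasp point (between the pads) lies 3 mm ahead of it; z points along the fingers, y is the direction in which the jaws open and shut (so a half turn about z gives the same grasp; the last joint's range is limited). The gripper opens to 85 mm and grips with 20 to 120 N. Pads are 22 mm wide; open, the fingers measure 114 mm over their backs; the gripper's body (76 mm by 85 mm) begins 54 mm behind the grasp point. The pads swing forward as they close: fully open they stand 13 mm farther back than shut.
Start: joints at [1.167, 0.332, -0.065, 1.46, 0.022, 1.35, -0.088], TCP at [0.232, -0.58, 0.253] pointing down, gripper open.
Joint ranges: [-2.6, 2.6], [-0.5, 2.12], [-1.47, 1.34], [0.16, 2.42], [-1.27, 4.41], [0.06, 2.06], [-2.6, 2.6]. Speed limits (rad/s): [2.22, 2.22, 2.79, 2.79, 3.14, 3.14, 3.14].

## Interface

Orientations are given as a unit quaternion [x, y, z, w].
In Python, from workcell import manip gives the robot as it stands. The module is installed in compiled form; this text tells all that it offers.
- The arm moves only by the shell command python3 -m crank 'ROWS' [FORCE]. ROWS is JSON, a list of rows, each a list of 3 entries, a list of its own where there are three numbers: the opening, from -1 (shut) to 1 (fully open), then the shift along the tool's x, y, z normalised to -1 to 1, where 1 is 80 mm, then the turn, a rotation vector about the tool's x, y, z normalised to -1 to 1, where 1 is pi/4 rad. In form: [[jaw, [tx, ty, tz], [ax, ay, az]], ...]. A call has exactly 5 rows; each row shifts and turns the commanded pose from where the row before left it, along the tool's axes as they then stand; what a row does not reach is not made up. A row lasts 1/10 s, in which the tool goes at most 50 mm and 8.59 degrees, less where a joint would pass 70% of its speed; a pose out of reach is approached as far as the arm can. A call with a number of a shift or a turn outside -1 to 1 is refused whole. A call with a gripper value outside its range is refused whole. The fingers move at their own pace and stop on an object; FORCE is the grip in N (left out, the last holds). Time passes only in rows, so rows that do not move let the fingers close, or fill a call up. It gives the time, the measured TCP pose, the force and the opening at its end, in the units of the state.
- manip.get_obs(): the state, without advancing time (a new reading comes with each control period).
- manip.camera(name): name is "scene" or "top"; returns the picture (400x640x3 uint8, blue, green, red); there is no depth.
- manip.camera_info(name): a dict with "K" (3x3 intrinsics, pixels), "camera_from_world" (4x4, takes a point from world to camera coordinates). Camera axes: x right, y down, z forward; pixel columns grow to the right and rows downward; lengths in m; the calibration is good to about 2 mm. A picture is of the moment at which its call begins. camera_info takes no time and is no camera call.
- manip.hand_in(): hands the job in, once; it reports no verdict.
The state is a dict: "clock": time; "joint_pos": joint angles; "joint_velocities": joint speeds; "tau": joint torques, N m; "position": TCP position; "ee_rot": TCP orientation; "ft_force": force on the tool from outside, world axes, zero at the start; "torque": the same for the moment, N m; "grip_width": opening from 0.0 (shut) to 1.0 (fully open).
Only numpy, scipy, OpenCV 4.12 (cv2) and the standard library are available. Lean on these libraries where they do the work, as an engineer would, in place of code of your own. Each camera call takes 0.05 s, during which the arm holds its last target.

## Task

Set the depth stop to the sample tube that stands in the nest: push the orange T-handle down until the rubber foot rests lightly on the lilac cap, and while holding it there turn the handle clockwise (seen from above) fully home to lock the clamp. Then let go: the foot must stay touching the cap, never pressing hard on it, and the bottle, the tube rack and the marker stay where they are.

Things in the scene. Friction and masses are not known exactly. Their poses are not given: they have to be found in the camera images.
- stand: Tube stand, fixed to the table: grey base 120 x 170 x 12 mm, aluminium column 30 x 30 mm, 202 mm high, at local y = +75 mm, and a white head (46 x 56 mm, from 160 to 200 mm high) held out over the nest by an arm from the column. Origin: on the table under the common vertical axis of nest, tube, stop rod and handle; z up; local +y points to the column.
- nest (a point): Centre of the top of the white nest block (50 x 50 mm, 62 mm high), on the stand's axis. In it stands a tube with a lilac cap 18 mm wide. How high the cap stands differs from tube to tube and is not measured: its top is 106 to 132 mm above the table, so the foot meets it after 13 to 39 mm of travel. The cap may take at most 10 N.
- grip (a point): Centre of the orange T-handle on top of the stop rod: a bar 64 mm long (point's x), 14 mm wide (its y), 24 mm high, this point at mid-height, 274 mm above the table when the rod is up. Pinch it across the 14 mm. Site z is up; it moves and turns with the handle. With the rod fully down the bar's underside still clears the head by 12 mm.
- plunger (a joint): Downward travel of the stop rod in m: 0 up, where a spring holds it, to 0.050 fully down. Unlocked, the spring pushes up with 3 N at the top, rising 25 N per m, and drives the rod back up when let go; locked, the clamp holds the rod against this spring and about 13 N more.
- handle (a joint): Turn of the T-handle about the rod's vertical axis in rad, growing clockwise seen from above. Starts at 0 to 0.25 (unlocked; at 0 the bar lies along the stand's x), bites at about 0.95, is locked from 1.15, end stop at 1.4 (bar roughly along the stand's y). Turning takes about 0.1 N m, up to 0.2 N m as it clamps; it stays where it is left.
- foot: Black rubber foot under the stop rod, 22 mm wide and 7 mm thick, origin at the centre of its underside, 145 mm above the table when the rod is up. It is sprung in the rod: pressed on the cap it gives by 1 mm for each 3.5 N, up to 6 mm.
- bottle: Loose pale dispenser bottle, 70 mm wide, 158 mm high, upright beside the stand; origin at the centre of its base. Leave it alone.
- rack: Loose white rack with ten lilac-capped tubes, 140 x 50 mm (its x is the long side), 104 mm high, beside the stand; origin at the centre of its base. Leave it alone.
- marker: Loose black marker pen lying on the table in front of the stand, 123 mm long (along its x) and 11 mm thick; origin at the underside near its middle. Leave it alone.

How it is judged:
By the outcome, as a careful person would: the job done as asked, in the order asked, and still so for the second after the job is handed in, with the robot touching nothing.
It also fails if it takes over 45 s, if anything falls off the work surface, if the arm or the gripper's body presses on something with over 40 N, if the wrist force passes 120 N, or if a joint passes its speed limit or range.

## Working session

There is one attempt and no reset: what is moved stays moved. The work goes in short steps, Python scripts to look and compute and a shell command to move; the robot and the scene stay as the last step left them, time stands still between calls to the robot, and variables do not carry over. Pictures are saved under pics/ and viewed, and the job is handed in when it is done.

```bash
mkdir -p pics; python3 - <<'E'
from workcell import manip
import cv2
for n in("scene","top"):
    im=manip.camera(n); cv2.imwrite(f"pics/{n}0.png",im)
    i=manip.camera_info(n); print(n,i["K"],i["camera_from_world"])
print(manip.get_obs())
E
```

```text
scene [[442.5064429    0.         323.97429959]
 [  0.         442.5064429  199.87520427]
 [  0.           0.           1.        ]] [[-0.49197392  0.87059872  0.00441974  0.2393827 ]
 [ 0.47277857  0.27142237 -0.83833783 -0.12562926]
 [-0.73105546 -0.41035079 -0.54513314  1.31539739]
 [ 0.          0.          0.          1.        ]]
top [[467.40510367   0.         315.1580759 ]
 [  0.         467.40510367 192.12179542]
 [  0.           0.           1.        ]] [[ 5.96169912e-04 -9.99828995e-01  1.84831158e-02  2.96823696e-02]
 [-9.92992186e-01 -2.77619905e-03 -1.18147409e-01  5.67608780e-01]
 [ 1.18178518e-01 -1.82831536e-02 -9.92824035e-01  9.96130858e-01]
 [ 0.00000000e+00  0.00000000e+00  0.00000000e+00  1.00000000e+00]]
{'clock': 0.1, 'joint_pos': array([ 1.16740553,  0.33276998, -0.0646749 ,  1.46086432,  0.02157881,
        1.34987946, -0.08851575]), 'joint_velocities': array([-0.00013388, -0.00074709,  0.00058819, -0.00185076, -0.00020945,
       -0.00062548, -0.00133679]), 'tau': array([ 1.47097511e-03, -6.26746631e+01,  4.89539572e-02, -3.92431068e+01,
        1.62349310e-02,  7.01962999e-03,  6.38715755e-05]), 'position': array([ 0.23216201, -0.5799527 ,  0.25261623]), 'ee_rot': array([ 9.81931643e-01,  1.89234964e-01, -1.37291286e-04, -5.97865184e-04]), 'ft_force': array([ 0.34686607,  0.60616747, -0.25362745]), 'torque': array([ 0.00828834, -0.04032037, -0.00346685]), 'grip_width': 1.0011185324978087}
```

View pics/scene0.png

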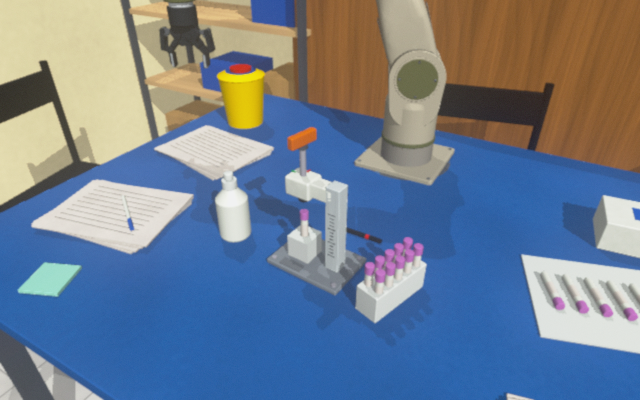

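View pics/top0.png

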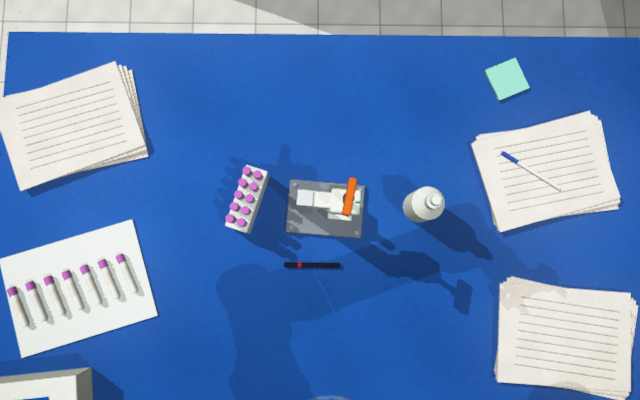

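```bash
python3 - <<'E'
import cv2
a=cv2.imread("pics/top0.png")[160:260,270:390]; cv2.imwrite("pics/topc.png",cv2.resize(a,None,fx=6,fy=6,interpolation=cv2.INTER_CUBIC)[:600,:])
a=cv2.imread("pics/scene0.png")[120:295,255:375]; cv2.imwrite("pics/scenec.png",cv2.resize(a,None,fx=3.4,fy=3.4,interpolation=cv2.INTER_CUBIC))
E
```

```text
(no output)
```

View pics/topc.png

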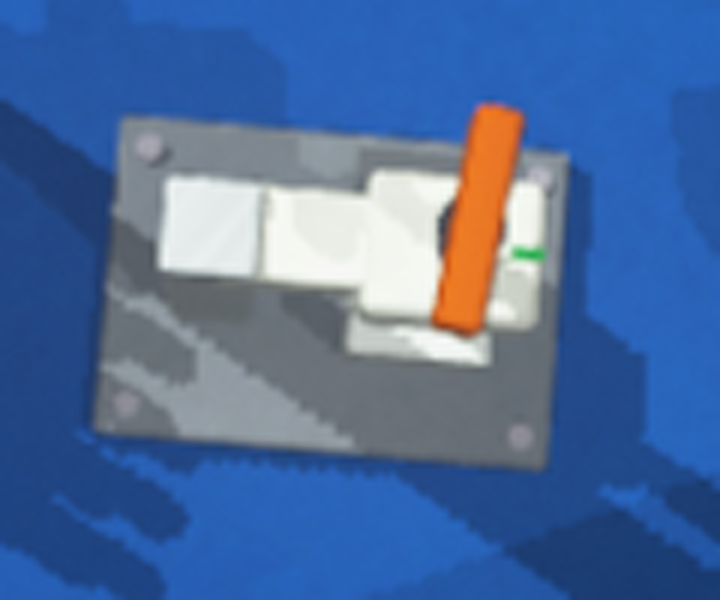

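View pics/scenec.png

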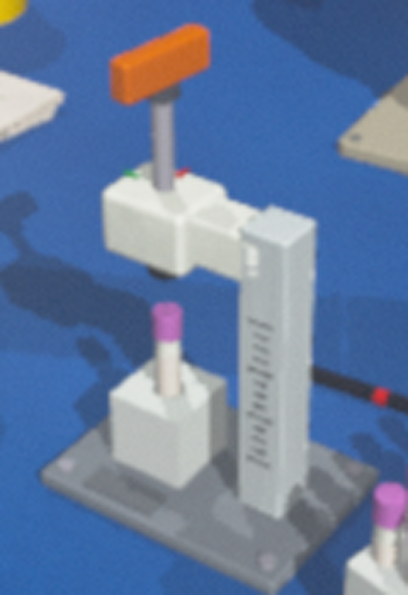

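```bash
cat > h.py <<'E'
import numpy as np
from workcell import manip
def ray(n,u,v):
    i=manip.camera_info(n);K=np.array(i["K"]);T=np.array(i["camera_from_world"])
    d=T[:3,:3].T@np.linalg.inv(K)@[u,v,1]; c=-T[:3,:3].T@T[:3,3]; return c,d
def onz(n,u,v,z):
    c,d=ray(n,u,v); return c+d*(z-c[2])/d[2]
def proj(n,p):
    i=manip.camera_info(n);q=np.array(i["camera_from_world"])@np.r_[p,1];q=np.array(i["K"])@q[:3];return q[:2]/q[2]
E
python3 - <<'E'
from h import *
t=lambda x,y:(270+x/6-.4,160+y/6-.4)
C=[onz("top",*t(*p),.012) for p in[(122,118),(570,155),(545,468),(95,432)]]
print(np.round(C,4)); c=np.mean(C,0)
y=(C[0]-C[1]+C[3]-C[2]);y/=np.linalg.norm(y); th=np.arctan2(-y[0],y[1]);print("stand yaw",th,"base ctr",c)
H=[onz("top",*t(*p),.286) for p in[(478,105),(523,110),(480,333),(433,328)]]
h=np.mean(H,0);b=H[0]+H[1]-H[2]-H[3];print(np.round(H,4),"handle",h,"yaw",np.arctan2(b[1],b[0]),np.linalg.norm(b)/2)
s=lambda x,y:(255+x/3.4-.35,120+y/3.4-.35)
print("handle scene",s(160,65),proj("scene",[h[0],h[1],.274]))
for z in np.arange(.104,.134,.004): print(round(z,3),[(np.array(proj("scene",[h[0],h[1],z]))-[255,120]+.35)*3.4])
for nm,p,z in[("headTL",(372,170),.2),("headBR",(535,328),.2),("headTR",(547,180),.2),("headBL",(360,312),.2)]: print(nm,onz("top",*t(*p),z))
E
```

```text
[[ 0.5991  0.0871  0.012 ]
 [ 0.5856 -0.0813  0.012 ]
 [ 0.4684 -0.0707  0.012 ]
 [ 0.4815  0.0963  0.012 ]]
stand yaw -0.07919582672087797 base ctr [0.53366046 0.00785814 0.012     ]
[[ 0.5629 -0.0216  0.286 ]
 [ 0.5615 -0.0341  0.286 ]
 [ 0.4994 -0.0216  0.286 ]
 [ 0.5008 -0.0087  0.286 ]] handle [ 0.53115163 -0.02146709  0.286     ] yaw -0.20159957993243963 0.06334178805596259
handle scene (301.70882352941175, 138.76764705882354) [301.80321996 137.96483513]
0.104 [array([166.98076439, 328.33589182])]
0.108 [array([166.8402313 , 322.72147305])]
0.112 [array([166.69899767, 317.0790668 ])]
0.116 [array([166.55705824, 311.40846328])]
0.12 [array([166.41440771, 305.70945059])]
0.124 [array([166.27104071, 299.98181471])]
0.128 [array([166.12695185, 294.22533946])]
0.132 [array([165.98213564, 288.43980646])]
headTL [0.55559844 0.00334723 0.2       ]
headBR [ 0.5069948  -0.04640836  0.2       ]
headTR [ 0.55265312 -0.05058857  0.2       ]
headBL [0.51179386 0.00717731 0.2       ]
```

```bash
R='[1,[0.404,-0.339,0],[0,0,0]]'; python3 -m crank '[[1,[0.2,-0.17,-0.25],[0,0,0]],[1,[0.4,-0.34,-0.25],[0,0,0]],[1,[0.4,-0.34,-0.25],[0,0,0]],[1,[0.4,-0.34,-0.25],[0,0,0]],[1,[0.4,-0.34,-0.22],[0,0,0]]]' 60
```

```text
clock: 0.6
position: [0.321, -0.4114, 0.3517]
ee_rot: [0.982, 0.189, -0.0, 0.0]
ft_force: [0.7, 0.1, 0.3]
grip_width: 1.0
```

```bash
python3 -m crank '[[1,[0.4,-0.34,0],[0,0,0]],[1,[0.4,-0.34,0],[0,0,0]],[1,[0.4,-0.34,0],[0,0,0]],[1,[0.4,-0.34,0],[0,0,0]],[1,[0.4,-0.34,0],[0,0,0]]]'
```

```text
clock: 1.1
position: [0.4188, -0.2256, 0.3507]
ee_rot: [0.982, 0.189, -0.0, 0.0]
ft_force: [0.6, -0.7, 0.6]
grip_width: 0.999
```

```bash
python3 -m crank '[[1,[0.4,-0.34,0],[0,0,0]],[1,[0.4,-0.34,0],[0,0,0]],[1,[0.4,-0.34,0],[0,0,0]],[1,[0.2,-0.17,0],[0,0,0]],[1,[0,0,0],[0,0,-0.18]]]'
```

```text
clock: 1.6
position: [0.488, -0.0936, 0.3506]
ee_rot: [0.965, 0.261, 0.0, -0.001]
ft_force: [-0.1, 0.2, 0.3]
grip_width: 1.001
```

```bash
python3 -m crank '[[1,[0,0,0],[0,0,-0.18]],[1,[0,0,0],[0,0,-0.18]],[1,[0,0,0],[0,0,-0.18]],[1,[0,0,0],[0,0,-0.18]],[1,[0,0,0],[0,0,-0.18]]]'
```

```text
clock: 2.1
position: [0.4869, -0.0973, 0.3506]
ee_rot: [0.815, 0.579, -0.0, -0.0]
ft_force: [0.5, -0.1, 0.3]
grip_width: 1.001
```

```bash
python3 -m crank '[[1,[0,0,0],[0,0,-0.18]],[1,[0,0,0],[0,0,-0.18]],[1,[0,0,0],[0,0,-0.18]],[1,[0,0,0],[0,0,-0.18]],[1,[0,0,0],[0,0,-0.18]]]'
```

```text
clock: 2.6
position: [0.4869, -0.0973, 0.3506]
ee_rot: [0.565, 0.825, -0.0, -0.0]
ft_force: [0.0, -0.3, -0.5]
grip_width: 1.001
```

```bash
python3 -m crank '[[1,[0,0,0],[0,0,-0.18]],[1,[0,0,0],[0,0,-0.18]],[1,[0,0,0],[0,0,-0.18]],[1,[0,0,0],[0,0,-0.18]],[1,[0,0,0],[0,0,-0.18]]]'
cat >> h.py <<'E'
def rel(target,yaw):
    from scipy.spatial.transform import Rotation as R
    o=manip.get_obs();r=R.from_quat(o["ee_rot"]).as_matrix()
    print("t",round(o["clock"],2),"pos",np.round(o["position"],4),"yaw",round(float(np.arctan2(r[1,0],r[0,0])),4),"toolz",np.round(r[:,2],4),"F",np.round(o["ft_force"],2),"M",np.round(o["torque"],3),"w",round(o["grip_width"],3))
    print("shift",np.round(r.T@(np.array(target)-o["position"])/.08,3))
    D=R.from_euler("ZX",[yaw,np.pi]); print("turn",np.round((R.from_matrix(r).inv()*D).as_rotvec()/(np.pi/4),3),"q",np.round(o["joint_pos"],2))
E
python3 -c "
from h import *
rel([.5312,-.0215,.35],np.pi-.2016)"
```

```text
clock: 3.1
position: [0.4869, -0.0973, 0.3506]
ee_rot: [0.244, 0.97, -0.0, -0.0]
ft_force: [-0.1, -0.1, -0.1]
grip_width: 0.995
t 3.1 pos [ 0.4869 -0.0973  0.3506] yaw 2.6486 toolz [-6.e-04  1.e-04 -1.e+00] F [-0.12 -0.14 -0.05] M [ 0.019 -0.018 -0.015] w 0.995
shift [-0.039  1.097  0.007]
turn [-0.    -0.001 -0.371] q [ 0.68  0.05 -0.59  1.6   0.03  1.5   1.17]
```

```bash
python3 -m crank '[[1,[-0.01,0.27,0],[0,0,0]],[1,[-0.01,0.27,0],[0,0,0]],[1,[-0.01,0.27,0],[0,0,0]],[1,[-0.01,0.27,0],[0,0,-0.185]],[1,[0,0,0],[0,0,-0.185]]]'
python3 - <<'E'
from h import *
rel([.5312,-.0215,.271],np.pi-.2016)
import cv2
a=manip.camera("top");cv2.imwrite("pics/t1.png",cv2.resize(a[130:280,250:410],None,fx=4,fy=4,interpolation=cv2.INTER_CUBIC))
a=manip.camera("scene");cv2.imwrite("pics/s1.png",cv2.resize(a[20:220,230:390],None,fx=3,fy=3,interpolation=cv2.INTER_CUBIC))
E
```

```text
clock: 3.6
position: [0.5318, -0.0199, 0.3504]
ee_rot: [0.099, 0.995, 0.001, -0.0]
ft_force: [0.3, 0.5, -0.4]
grip_width: 1.0
t 3.6 pos [ 0.5318 -0.0199  0.3504] yaw 2.9431 toolz [-5.0e-04  1.5e-03 -1.0e+00] F [ 0.31  0.5  -0.37] M [ 0.058  0.003 -0.003] w 1.0
shift [ 0.002 -0.022  0.993]
turn [ 0.002 -0.001  0.004] q [ 0.57  0.15 -0.69  1.51  0.09  1.51  1.26]
```

View pics/s1.png

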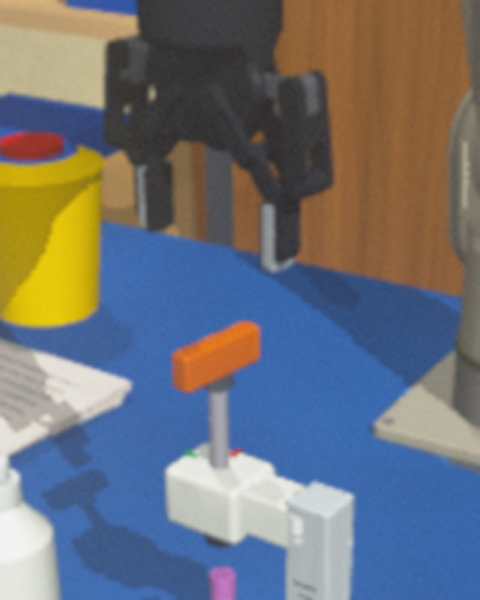

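View pics/t1.png

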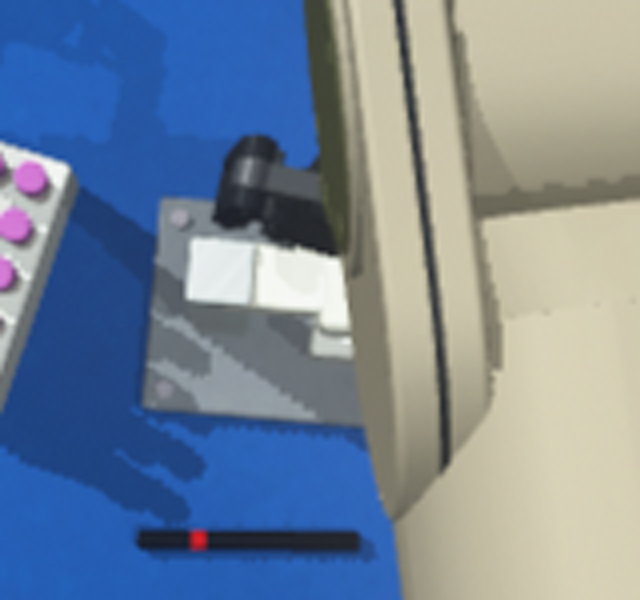

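The gripper is above the handle in the scene view: fingers at (155,190) and (280,235), one on each side of the orange bar at (217,355). The arm hides the bar in the top view. Next I'll lower to the bar.

```bash
python3 -m crank '[[1,[0,-0.022,0.23],[0,0,0]],[1,[0,0,0.23],[0,0,0]],[1,[0,0,0.23],[0,0,0]],[1,[0,0,0.22],[0,0,0]],[1,[0,0,0],[0,0,0]]]'
python3 - <<'E'
from h import *
rel([.5312,-.0215,.277],np.pi-.2016)
import cv2
a=manip.camera("scene");cv2.imwrite("pics/s2.png",cv2.resize(a[50:220,230:390],None,fx=3.5,fy=3.5,interpolation=cv2.INTER_CUBIC))
E
```

```text
clock: 4.2
position: [0.5295, -0.0256, 0.2759]
ee_rot: [0.106, 0.994, -0.0, -0.002]
ft_force: [0.0, -0.1, -0.7]
grip_width: 0.998
t 4.2 pos [ 0.5295 -0.0256  0.2759] yaw 2.9282 toolz [-0.0039 -0.     -1.    ] F [ 0.01 -0.13 -0.71] M [0.015 0.015 0.045] w 0.998
shift [-0.009  0.054 -0.014]
turn [-0.001 -0.005 -0.015] q [ 0.58  0.17 -0.68  1.65  0.11  1.37  1.24]
```

View pics/s2.png

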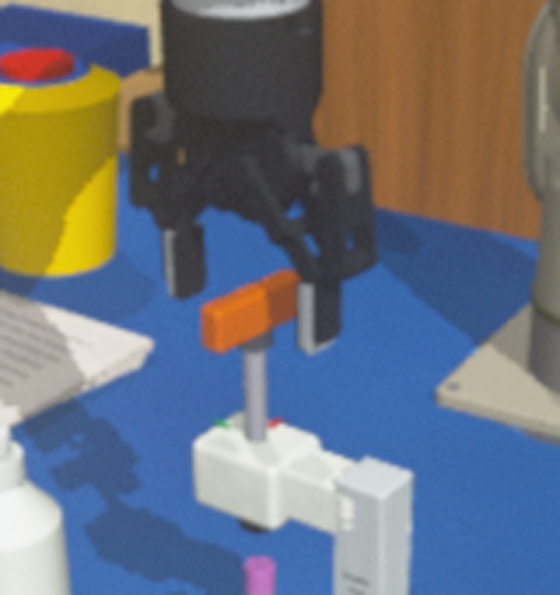

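The fingers straddle the bar, with tips at (185,290) and (318,345). I'll correct the 4 mm offset and then close.

```bash
python3 -m crank '[[1,[-0.01,0.054,-0.014],[0,-0.005,-0.015]],[1,[0,0,0],[0,0,0]],[1,[0,0,0],[0,0,0]],[1,[0,0,0],[0,0,0]],[1,[0,0,0],[0,0,0]]]'
python3 - <<'E'
from h import *
rel([.5312,-.0215,.277],np.pi-.2016)
E
```

```text
clock: 4.75
position: [0.5326, -0.0208, 0.2794]
ee_rot: [0.098, 0.995, -0.0, 0.002]
ft_force: [-0.9, -1.0, 0.2]
grip_width: 0.998
t 4.75 pos [ 0.5326 -0.0208  0.2794] yaw 2.9448 toolz [ 0.0042 -0.001  -1.    ] F [-0.87 -1.02  0.2 ] M [ 0.028  0.049 -0.047] w 0.998
shift [ 0.016 -0.013  0.03 ]
turn [-0.     0.005  0.006] q [ 0.57  0.17 -0.69  1.64  0.11  1.37  1.24]
```

```bash
for i in 1 2; do python3 -m crank '[[1,[0,0,0],[0,0,0]],[1,[0,0,0],[0,0,0]],[1,[0,0,0],[0,0,0]],[1,[0,0,0],[0,0,0]],[1,[0,0,0],[0,0,0]]]' >/dev/null
python3 -c "
from h import *
rel([.5312,-.0215,.277],np.pi-.2016)"; done
```

```text
t 5.25 pos [ 0.5325 -0.0207  0.2792] yaw 2.9452 toolz [ 3.9e-03 -9.0e-04 -1.0e+00] F [-0.12 -0.22  1.13] M [ 0.024 -0.038 -0.004] w 0.999
shift [ 0.015 -0.013  0.028]
turn [-0.     0.005  0.007] q [ 0.57  0.17 -0.69  1.64  0.11  1.37  1.24]
t 5.75 pos [ 0.5326 -0.0207  0.2792] yaw 2.9451 toolz [ 3.9e-03 -9.0e-04 -1.0e+00] F [ 0.76 -0.36 -0.38] M [-0.027  0.003  0.015] w 1.002
shift [ 0.015 -0.013  0.028]
turn [-0.     0.005  0.006] q [ 0.57  0.17 -0.69  1.64  0.11  1.37  1.24]
```

```bash
for i in 1 2; do python3 -m crank '[[-1,[0,0,0],[0,0,0]],[-1,[0,0,0],[0,0,0]],[-1,[0,0,0],[0,0,0]],[-1,[0,0,0],[0,0,0]],[-1,[0,0,0],[0,0,0]]]' 60 >/dev/null
python3 -c "
from h import *
rel([.5312,-.0215,.277],np.pi-.2016)"; done
python3 - <<'E'
from h import *
import cv2
a=manip.camera("scene");cv2.imwrite("pics/s3.png",cv2.resize(a[50:220,230:390],None,fx=3.5,fy=3.5,interpolation=cv2.INTER_CUBIC))
E
```

```text
t 6.25 pos [ 0.5323 -0.0222  0.2792] yaw 2.9441 toolz [ 0.0033 -0.0034 -1.    ] F [ -4.78 -16.16   1.17] M [-2.592  0.945 -0.111] w 0.152
shift [0.015 0.006 0.028]
turn [-0.003  0.005  0.005] q [ 0.57  0.17 -0.69  1.64  0.11  1.37  1.24]
t 6.75 pos [ 0.5323 -0.0224  0.2793] yaw 2.9432 toolz [ 0.0031 -0.0029 -1.    ] F [-2.52 -5.34  2.67] M [-1.028  0.433  0.046] w 0.147
shift [0.015 0.009 0.028]
turn [-0.003  0.005  0.004] q [ 0.57  0.17 -0.68  1.64  0.11  1.37  1.24]
```

View pics/s3.png

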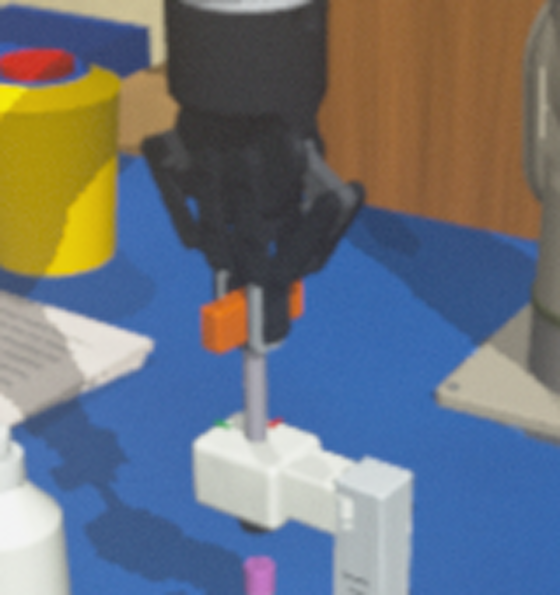

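The bar is gripped near its middle: orange is visible at (225,320) and (297,300) either side of the fingers. I'll push down in steps.

```bash
python3 -m crank '[[-1,[0,-0.01,0.03],[0,0,0]],[-1,[0,0,0.06],[0,0,0]],[-1,[0,0,0.06],[0,0,0]],[-1,[0,0,0.06],[0,0,0]],[-1,[0,0,0],[0,0,0]]]' >/dev/null
python3 -c "
from h import *
rel([.5312,-.0215,.277],np.pi-.2016)"
python3 -m crank '[[-1,[0,0,0],[0,0,0]],[-1,[0,0,0],[0,0,0]],[-1,[0,0,0],[0,0,0]],[-1,[0,0,0],[0,0,0]],[-1,[0,0,0],[0,0,0]]]' >/dev/null
python3 -c "
from h import *
rel([.5312,-.0215,.277],np.pi-.2016)"
```

```text
t 7.3 pos [ 0.5323 -0.0225  0.2619] yaw 2.944 toolz [ 0.0032 -0.0018 -1.    ] F [-2.24 -5.23  2.42] M [-0.969  0.436  0.   ] w 0.152
shift [ 0.015  0.009 -0.188]
turn [-0.001  0.004  0.005] q [ 0.57  0.18 -0.68  1.67  0.12  1.33  1.24]
t 7.8 pos [ 0.5323 -0.0224  0.2626] yaw 2.944 toolz [ 0.0035 -0.002  -1.    ] F [-1.71 -5.66  2.16] M [-0.942  0.543 -0.045] w 0.154
shift [ 0.015  0.009 -0.181]
turn [-0.002  0.005  0.005] q [ 0.57  0.18 -0.68  1.66  0.12  1.33  1.24]
```

```bash
python3 -m crank '[[-1,[0,-0.01,0.025],[0,0,0]],[-1,[0,0,0.025],[0,0,0]],[-1,[0,0,0],[0,0,0]],[-1,[0,0,0],[0,0,0]],[-1,[0,0,0],[0,0,0]]]' >/dev/null
python3 - <<'E'
from h import *
rel([.5312,-.0215,.277],np.pi-.2016)
import cv2
a=manip.camera("scene");cv2.imwrite("pics/s4.png",cv2.resize(a[110:250,260:350],None,fx=4.2,fy=4.2,interpolation=cv2.INTER_CUBIC))
E
```

```text
t 8.3 pos [ 0.5323 -0.0225  0.2584] yaw 2.9449 toolz [ 0.0038 -0.0012 -1.    ] F [-1.81 -4.3   3.61] M [-0.83   0.541 -0.076] w 0.154
shift [ 0.015  0.009 -0.232]
turn [-0.     0.005  0.006] q [ 0.57  0.18 -0.68  1.67  0.12  1.33  1.24]
```

View pics/s4.png

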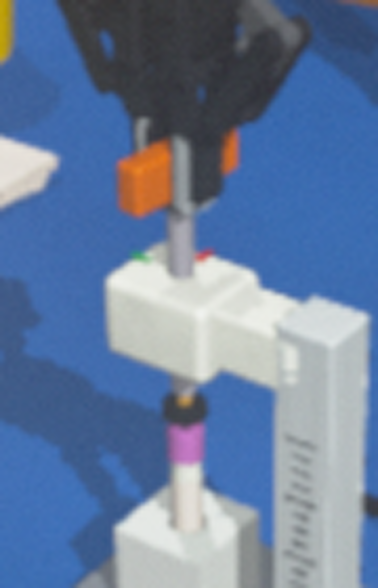

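The foot, at (185,410), is just above the cap, at (187,440). I'll switch to 1 mm steps.

```bash
python3 -m crank '[[-1,[0,-0.01,0.025],[0,0,0]],[-1,[0,0,0],[0,0,0]],[-1,[0,0,0],[0,0,0]],[-1,[0,0,0],[0,0,0]],[-1,[0,0,0],[0,0,0]]]' >/dev/null
python3 - <<'E'
from h import *
rel([.5312,-.0215,.277],np.pi-.2016)
E
python3 -m crank '[[-1,[0,0,0.0125],[0,0,0]],[-1,[0,0,0],[0,0,0]],[-1,[0,0,0],[0,0,0]],[-1,[0,0,0],[0,0,0]],[-1,[0,0,0],[0,0,0]]]' >/dev/null
python3 - <<'E'
from h import *
rel([.5312,-.0215,.277],np.pi-.2016)
E
```

```text
t 8.85 pos [ 0.5323 -0.0226  0.2565] yaw 2.9456 toolz [ 4.2e-03 -4.0e-04 -1.0e+00] F [-1.07  0.05  2.58] M [ 0.149  0.374 -0.068] w 0.154
shift [ 0.015  0.011 -0.256]
turn [0.001 0.005 0.007] q [ 0.57  0.18 -0.68  1.67  0.12  1.32  1.24]
t 9.35 pos [ 0.5322 -0.0227  0.2555] yaw 2.9454 toolz [ 4.1e-03 -4.0e-04 -1.0e+00] F [-0.78  2.19  2.17] M [ 0.614  0.237 -0.078] w 0.156
shift [ 0.015  0.012 -0.269]
turn [0.001 0.005 0.007] q [ 0.57  0.18 -0.68  1.68  0.12  1.32  1.24]
```

```bash
python3 -m crank '[[-1,[0,0.003,0.0125],[0,0,0]],[-1,[0,0,0],[0,0,0]],[-1,[0,0,0],[0,0,0]],[-1,[0,0,0],[0,0,0]],[-1,[0,0,0],[0,0,0]]]' >/dev/null
python3 - <<'E'
from h import *
rel([.5312,-.0215,.277],np.pi-.2016)
E
python3 -m crank '[[-1,[0,0,0.0125],[0,0,0]],[-1,[0,0,0],[0,0,0]],[-1,[0,0,0],[0,0,0]],[-1,[0,0,0],[0,0,0]],[-1,[0,0,0],[0,0,0]]]' >/dev/null
python3 - <<'E'
from h import *
rel([.5312,-.0215,.277],np.pi-.2016)
E
```

```text
t 9.85 pos [ 0.5322 -0.0227  0.2544] yaw 2.9453 toolz [ 3.9e-03 -7.0e-04 -1.0e+00] F [-1.16  2.02  2.87] M [ 0.642  0.224 -0.037] w 0.153
shift [ 0.014  0.012 -0.282]
turn [0.    0.005 0.007] q [ 0.57  0.19 -0.68  1.68  0.12  1.32  1.24]
t 10.35 pos [ 0.5322 -0.0227  0.2534] yaw 2.9453 toolz [ 3.9e-03 -7.0e-04 -1.0e+00] F [-1.29  2.75  2.44] M [ 0.781  0.255 -0.078] w 0.156
shift [ 0.014  0.012 -0.295]
turn [0.    0.005 0.007] q [ 0.57  0.19 -0.68  1.68  0.12  1.32  1.24]
```

```bash
python3 -m crank '[[-1,[0,0.003,0.0125],[0,0,0]],[-1,[0,0,0],[0,0,0]],[-1,[0,0,0],[0,0,0]],[-1,[0,0,0],[0,0,0]],[-1,[0,0,0],[0,0,0]]]' >/dev/null
python3 - <<'E'
from h import *
rel([.5312,-.0215,.277],np.pi-.2016)
E
python3 -m crank '[[-1,[0,0,0.0125],[0,0,0]],[-1,[0,0,0],[0,0,0]],[-1,[0,0,0],[0,0,0]],[-1,[0,0,0],[0,0,0]],[-1,[0,0,0],[0,0,0]]]' >/dev/null
python3 - <<'E'
from h import *
rel([.5312,-.0215,.277],np.pi-.2016)
import cv2
a=manip.camera("scene");cv2.imwrite("pics/s5.png",cv2.resize(a[190:250,270:330],None,fx=9,fy=9,interpolation=cv2.INTER_CUBIC))
E
```

```text
t 10.85 pos [ 0.5323 -0.0226  0.2524] yaw 2.945 toolz [ 3.9e-03 -9.0e-04 -1.0e+00] F [-2.83  1.63  2.89] M [ 0.63   0.353 -0.06 ] w 0.152
shift [ 0.015  0.011 -0.307]
turn [-0.     0.005  0.006] q [ 0.57  0.19 -0.68  1.68  0.12  1.31  1.24]
t 11.35 pos [ 0.5323 -0.0227  0.2516] yaw 2.945 toolz [ 0.004  -0.0011 -1.    ] F [-2.94  1.72  4.95] M [ 0.556  0.562 -0.043] w 0.154
shift [ 0.015  0.012 -0.317]
turn [-0.     0.005  0.006] q [ 0.57  0.19 -0.68  1.68  0.12  1.31  1.24]
```

View pics/s5.png

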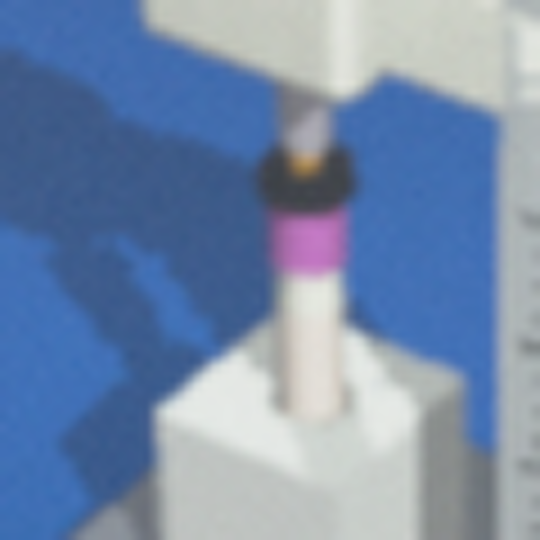

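```bash
python3 -m crank '[[-1,[0,0,0],[0,0,0]],[-1,[0,0,0],[0,0,0]],[-1,[0,0,0],[0,0,0]],[-1,[0,0,0],[0,0,0]],[-1,[0,0,0],[0,0,0]]]' >/dev/null
python3 - <<'E'
from h import *
rel([.5312,-.0215,.277],np.pi-.2016)
E
python3 -m crank '[[-1,[0,0,0.007],[0,0,0]],[-1,[0,0,0],[0,0,0]],[-1,[0,0,0],[0,0,0]],[-1,[0,0,0],[0,0,0]],[-1,[0,0,0],[0,0,0]]]' >/dev/null
python3 - <<'E'
from h import *
rel([.5312,-.0215,.277],np.pi-.2016)
E
```

```text
t 11.9 pos [ 0.5323 -0.0227  0.2516] yaw 2.945 toolz [ 0.0039 -0.001  -1.    ] F [-3.21  1.32  5.54] M [ 0.557  0.613 -0.022] w 0.152
shift [ 0.015  0.012 -0.317]
turn [-0.     0.005  0.006] q [ 0.57  0.19 -0.68  1.68  0.12  1.31  1.24]
t 12.4 pos [ 0.5323 -0.0227  0.2512] yaw 2.945 toolz [ 0.0041 -0.0011 -1.    ] F [-2.41  1.33  7.35] M [ 0.519  0.815 -0.065] w 0.151
shift [ 0.015  0.012 -0.322]
turn [-0.     0.005  0.006] q [ 0.57  0.19 -0.68  1.68  0.12  1.31  1.24]
```

Contact force is about 4.5 N above the baseline. Now I'll turn clockwise, checking as I go.

```bash
python3 -m crank '[[-1,[0,0,0],[0,0,0.06]],[-1,[0,0,0],[0,0,0.06]],[-1,[0,0,0],[0,0,0.06]],[-1,[0,0,0],[0,0,0.06]],[-1,[0,0,0],[0,0,0]]]' >/dev/null
python3 - <<'E'
from h import *
rel([.5323,-.0227,.2514],1.66)
E
```

```text
t 12.9 pos [ 0.5323 -0.0228  0.2513] yaw 2.7547 toolz [ 0.0041 -0.0015 -1.    ] F [-4.31  1.52  7.41] M [ 0.405  0.813 -0.122] w 0.154
shift [ 0.     0.002 -0.002]
turn [0.003 0.005 1.394] q [ 0.55  0.18 -0.67  1.68  0.12  1.31  1.05]
```

```bash
python3 -m crank '[[-1,[0,0,0],[0,0,0.1]],[-1,[0,0,0],[0,0,0.1]],[-1,[0,0,0],[0,0,0.1]],[-1,[0,0,0],[0,0,0.1]],[-1,[0,0,0],[0,0,0]]]' >/dev/null
python3 - <<'E'
from h import *
rel([.5323,-.0227,.2514],1.66)
E
```

```text
t 13.4 pos [ 0.5322 -0.0231  0.2513] yaw 2.4392 toolz [ 0.0038 -0.0018 -1.    ] F [-3.9   0.57  7.37] M [ 0.203  0.951 -0.118] w 0.155
shift [ 0.002  0.005 -0.002]
turn [0.003 0.004 0.992] q [ 0.53  0.18 -0.64  1.68  0.11  1.31  0.74]
```

```bash
python3 -m crank '[[-1,[0,0,0],[0,0,0.1]],[-1,[0,0,0],[0,0,0.1]],[-1,[0,0,0],[0,0,0.1]],[-1,[0,0,0],[0,0,0.1]],[-1,[0,0,0],[0,0,0]]]' >/dev/null
python3 - <<'E'
from h import *
rel([.5323,-.0227,.2514],1.66)
E
```

```text
t 13.9 pos [ 0.5319 -0.0233  0.2512] yaw 2.1249 toolz [ 0.0032 -0.0021 -1.    ] F [-5.49 -0.49  8.54] M [ 0.015  1.126 -0.104] w 0.154
shift [ 0.004  0.008 -0.003]
turn [0.003 0.004 0.592] q [ 0.5   0.18 -0.61  1.69  0.11  1.31  0.43]
```

```bash
python3 -m crank '[[-1,[0,0,-0.006],[0,0,0]],[-1,[0,0,0],[0,0,0]],[-1,[0,0,0],[0,0,0]],[-1,[0,0,0],[0,0,0]],[-1,[0,0,0],[0,0,0]]]' >/dev/null
python3 - <<'E'
from h import *
rel([.5323,-.0227,.2514],1.66)
E
```

```text
t 14.4 pos [ 0.5319 -0.0233  0.2515] yaw 2.1276 toolz [ 0.0031 -0.002  -1.    ] F [-4.65 -0.31  6.79] M [ 0.075  1.046 -0.126] w 0.155
shift [0.004 0.008 0.001]
turn [0.003 0.004 0.595] q [ 0.5   0.18 -0.61  1.68  0.11  1.31  0.43]
```

```bash
python3 -m crank '[[-1,[0,0,0],[0,0,0.08]],[-1,[0,0,0],[0,0,0.08]],[-1,[0,0,0],[0,0,0.08]],[-1,[0,0,0],[0,0,0.08]],[-1,[0,0,0],[0,0,0]]]' >/dev/null
python3 - <<'E'
from h import *
rel([.5323,-.0227,.2514],1.66)
E
```

```text
t 14.9 pos [ 0.5316 -0.0234  0.2515] yaw 1.8741 toolz [ 0.0024 -0.0023 -1.    ] F [-7.33 -0.36  7.6 ] M [-0.077  1.42  -0.07 ] w 0.152
shift [0.006 0.011 0.001]
turn [0.002 0.003 0.273] q [ 0.48  0.17 -0.58  1.69  0.1   1.31  0.18]
```

```bash
python3 -m crank '[[-1,[0,-0.01,0],[0,0,0.06]],[-1,[0,0,0],[0,0,0.06]],[-1,[0,0,0],[0,0,0.06]],[-1,[0,0,0],[0,0,0.06]],[-1,[0,0,0],[0,0,0]]]' >/dev/null
python3 - <<'E'
from h import *
rel([.5316,-.0234,.2514],1.66)
E
```

```text
t 15.4 pos [ 0.5312 -0.0235  0.2515] yaw 1.6864 toolz [ 0.0033 -0.002  -1.    ] F [-5.11  0.21  6.55] M [-0.035  0.96   0.035] w 0.153
shift [0.    0.005 0.001]
turn [0.004 0.003 0.034] q [ 0.47  0.17 -0.57  1.69  0.1   1.31 -0.  ]
```

```bash
python3 -m crank '[[-1,[0,-0.005,0],[0,0,0.04]],[-1,[0,0,0],[0,0,0.04]],[-1,[0,0,0],[0,0,0]],[-1,[0,0,0],[0,0,0]],[-1,[0,0,0],[0,0,0]]]' >/dev/null
python3 - <<'E'
from h import *
rel([.5316,-.0234,.2514],1.66)
E
```

```text
t 15.9 pos [ 0.5311 -0.0235  0.2515] yaw 1.6267 toolz [ 0.004  -0.0024 -1.    ] F [-3.58 -0.49  5.41] M [-0.127  0.53   0.923] w 0.157
shift [0.    0.006 0.002]
turn [ 0.005  0.003 -0.042] q [ 0.47  0.17 -0.56  1.69  0.1   1.31 -0.06]
```

End stop reached, with torque risen to 0.92 N m after a total turn of about 1.32 rad. I'll ease the twist slightly and open.

```bash
python3 -m crank '[[-1,[0,0,0],[0,0,-0.03]],[-1,[0,0,0],[0,0,0]],[-1,[0,0,0],[0,0,0]],[-1,[0,0,0],[0,0,0]],[-1,[0,0,0],[0,0,0]]]' 20 >/dev/null
python3 - <<'E'
from h import *
rel([.5316,-.0234,.2514],1.66)
E
python3 -m crank '[[1,[0,0,0],[0,0,0]],[1,[0,0,0],[0,0,0]],[1,[0,0,0],[0,0,0]],[1,[0,0,0],[0,0,0]],[1,[0,0,0],[0,0,0]]]' >/dev/null
python3 - <<'E'
from h import *
rel([.5316,-.0234,.2514],1.66)
import cv2
a=manip.camera("scene");cv2.imwrite("pics/s6.png",cv2.resize(a[110:250,260:350],None,fx=4.2,fy=4.2,interpolation=cv2.INTER_CUBIC))
E
```

```text
t 16.4 pos [ 0.5311 -0.0235  0.2515] yaw 1.6494 toolz [ 0.004 -0.002 -1.   ] F [-2.08 -0.14  4.44] M [0.002 0.547 0.375] w 0.15
shift [0.001 0.006 0.001]
turn [ 0.005  0.003 -0.013] q [ 0.47  0.17 -0.56  1.69  0.1   1.31 -0.04]
t 16.9 pos [ 0.5311 -0.0229  0.2513] yaw 1.6492 toolz [ 3.8e-03 -9.0e-04 -1.0e+00] F [0.44 0.31 0.34] M [ 0.008 -0.069  0.008] w 0.982
shift [-0.006  0.006 -0.002]
turn [ 0.005  0.002 -0.014] q [ 0.47  0.17 -0.56  1.69  0.09  1.31 -0.04]
```

View pics/s6.png

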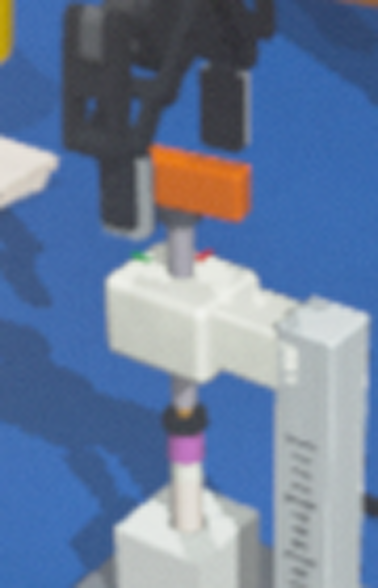

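After release the handle stays down and turned, and the foot at (186,418) sits on the cap at (187,445). I'll retreat straight up.

```bash
python3 -m crank '[[1,[0,0,-0.2],[0,0,0]],[1,[0,0,-0.35],[0,0,0]],[1,[0,0,-0.45],[0,0,0]],[1,[0,0,-0.3],[0,0,0]],[1,[0,0,0],[0,0,0]]]'
```

```text
clock: 17.45
position: [0.5318, -0.0225, 0.3589]
ee_rot: [0.679, 0.734, 0.003, 0.004]
ft_force: [0.5, -0.4, -0.4]
grip_width: 1.003
```

```bash
python3 -m crank '[[1,[-0.45,0,0],[0,0,0]],[1,[-0.45,0,0],[0,0,0]],[1,[-0.45,0,0],[0,0,0]],[1,[-0.45,0,0],[0,0,0]],[1,[0,0,0],[0,0,0]]]'
python3 - <<'E'
from h import *
import cv2
a=manip.camera("scene");cv2.imwrite("pics/s7f.png",a);cv2.imwrite("pics/s7.png",cv2.resize(a[120:250,260:350],None,fx=4.5,fy=4.5,interpolation=cv2.INTER_CUBIC))
a=manip.camera("top");cv2.imwrite("pics/t7.png",a)
E
```

```text
clock: 17.95
position: [0.541, -0.1724, 0.3538]
ee_rot: [0.682, 0.732, -0.0, 0.001]
ft_force: [-1.1, -0.1, -0.1]
grip_width: 1.0
```

View pics/s7.png

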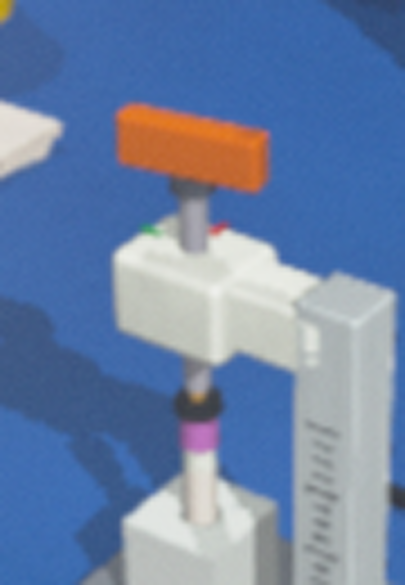

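View pics/t7.png

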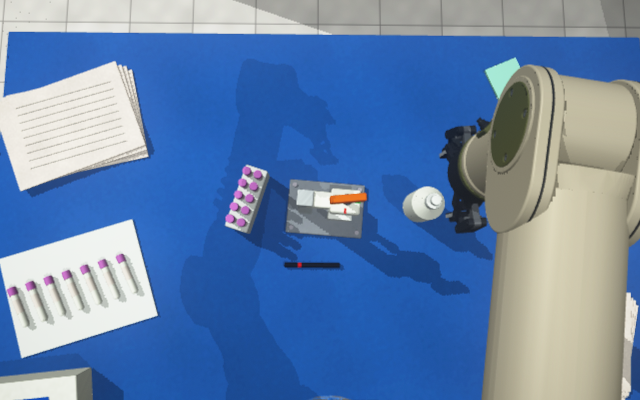

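```bash
python3 - <<'E'
from h import *
import cv2
a=cv2.imread("pics/t7.png");m=cv2.inRange(a,(0,60,180),(60,150,255));m[:, :300]=0;m[:,400:]=0
ys,xs=np.nonzero(m);r=cv2.minAreaRect(np.c_[xs,ys].astype(np.float32));B=cv2.boxPoints(r);P=[onz("top",*p,.258) for p in B]
print(r,np.round(np.mean(P,0),4)); e=max([P[1]-P[0],P[2]-P[1]],key=np.linalg.norm);print("yaw",np.arctan2(e[1],e[0]), "expect home",-.079-1.4)
cv2.imwrite("pics/s8.png",cv2.resize(cv2.imread("pics/s7f.png")[190:250,270:330],None,fx=9,fy=9,interpolation=cv2.INTER_CUBIC))
E
```

```text
((347.5104064941406, 197.6241455078125), (6.643638610839844, 35.460426330566406), 85.2363510131836) [ 0.5315 -0.0209  0.258 ]
yaw -1.484602048114296 expect home -1.4789999999999999
```

View pics/s8.png

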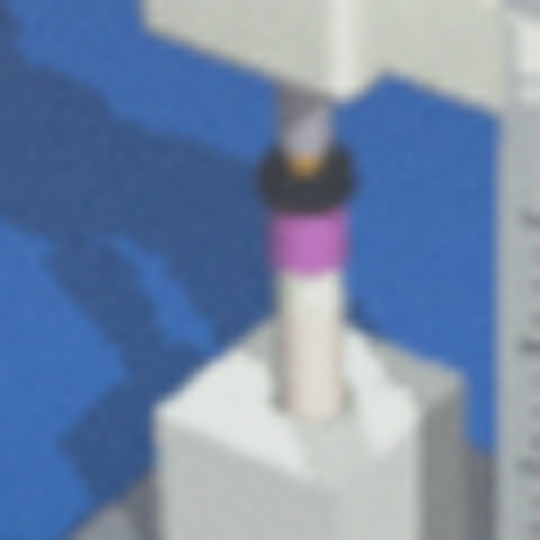

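The foot is at the same pixels as when it was pressed, (307,180), flush on the cap. The handle is home, and the bottle, rack and marker look unmoved.

```bash
python3 -c "
from workcell import manip
import numpy as np
print(np.abs(manip.get_obs()['joint_velocities']).max()); print(manip.hand_in())"
```

```text
0.032892399060971605
the job is handed in; nothing more can be done
None
```

The depth stop is set and the clamp is locked. I handed the job in at about 18 s on the clock, with the gripper open and clear of everything.

**What I did:** I gripped the T-handle and pushed it down about 28 mm, until the foot met the cap. The load on the cap was then about 4–5 N, estimated from the wrist force above its level before contact. I turned the handle clockwise about 1.3 rad while holding it there, easing up about 0.3 mm just before the clamp bit. At the end stop the twist rose to 0.9 N m. I then opened the gripper and backed away.

**Last checks:**
- **Handle:** its measured direction in the top view is −1.485 rad, against −1.479 rad expected at the end stop.
- **Foot:** in the scene view it is at the same pixels as when it was pressed, flush on the cap.
- **Other objects:** the bottle, rack and marker look unmoved in the top view. I judged this by eye and did not measure it.

**What is less certain:**
- **Cap force:** it is inferred from the wrist sensor, which has about 0.5–1 N of noise. The highest reading was about 8.5 N in total, roughly 5.7 N on the cap, under the 10 N limit.
- **Twist reading:** before the end stop it was too unclear to show the clamp biting, so I relied on the angle and the end stop instead.

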